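Seat a culture plate on the plate shaker, close the retainer and start it

ROBOT

A 6-joint arm with a two-finger parallel gripper is mounted at the origin on a cart in front of the work surface, level with it; the furniture and walls round the work are solid. World frame = base frame: x ahead of the robot, y to its left, z up, the work surface at z = 0. Lengths are in mm, angles in rad, forces in N, time in s.
With the tool pointing down it reaches from about 250 to 775 mm from the base axis. Payload 8.9 kg.
Tool frame: the origin (TCP) lies at the very end of the fingers, on their centre line; the grasp point (between the pads) lies 19 mm behind it; z points along the fingers, y is the line along which they close (so a half turn about z gives the same grasp; the last joint's range is limited). The gripper opens to 85 mm and grips with 20 to 120 N. Pads are 22 mm wide; open, the fingers measure 114 mm over their backs; the gripper's body (76 mm by 85 mm) begins 54 mm behind the grasp point. The pads swing forward as they close: fully open they stand 13 mm farther back than shut.
Start: joints at [0.97, 0.291, -0.153, 1.127, 0, 1.431], TCP at [233.913, 470.009, 197.305] pointing down, gripper open.
Joint ranges: [-2.52, 2.52], [-0.91, 1.74], [-1.3, 1.37], [-1.96, 2.02], [-1.52, 1.47], [-3.14, 3.14]. Speed limits (rad/s): [2.22, 2.22, 2.79, 3.14, 3.14, 3.14].

INTERFACE

Orientations are given as a rotation vector (axis times angle).
In Python, from bench import robot, snapshot gives the robot as it stands.
- The arm moves only by the tool carry_out, never from a script. Its arguments are lists of equal length, an entry for each row: "dr": the turn, a rotation vector about the tool's x, y, z in degrees, a list of three; "linear": the shift along the tool's x, y, z in m, a list of three; "gripper": the opening, from 0 (shut) to 1 (fully open). In form: {"dr": [[rx, ry, rz], ...], "linear": [[x, y, z], ...], "gripper": [gripper, ...]}. A call has 1 to 20 rows; each row is the pose to reach, as a shift and turn from the pose commanded when the call began, along the tool's axes at that moment; what a row does not reach only later rows make up. A row lasts 1/10 s, in which the tool goes at most 50 mm and 8.59 degrees, less where a joint would pass 70% of its speed; a pose out of reach is approached as far as the arm can. A call with a gripper value outside its range is refused whole. The fingers move at their own pace and stop on an object; "force" is the grip in N (left out, the last holds). Time passes only in rows, so rows that repeat a pose let the fingers close. It gives the time, the measured TCP pose, the force, the opening and the grip force at its end, in the units of the state.
- robot.get_state(): the state, without advancing time (a new reading comes with each control period).
- snapshot(name): name is "side" or "top"; returns a dict with "img" (400x640x3 uint8, red, green, blue), "depth" (400x640 float32, mm along the optical axis (not along the pixel's ray), 0 where there is no reading), "fx", "fy", "cx", "cy" (pixels), "k1" (the pictures are not rectified: a ray, as slopes to the right and down, at radius r is drawn at 1 + k1 r^2 times it, then the intrinsics apply), "T" (4x4, takes a point from camera to world coordinates). Camera axes: x right, y up, looking along -z (the intrinsics and any distortion apply to the point x, -y, -z); pixel columns grow to the right and rows downward; lengths in mm; the calibration is good to about 2 mm. A picture is of the moment at which its call begins.
- robot.finish_job(): hands the job in; it is judged then, once.
The state is a dict: "clock": time; "q": joint angles; "joint_velocities": joint speeds; "tau": joint torques, N m; "tcp_pos": TCP position; "ee_rot": TCP orientation; "wrist_force": force on the tool from outside, world axes, zero at the start; "moment": the same for the moment, N m; "width": finger opening in mm; "grip_force": force on a finger pad.
Only numpy, scipy, OpenCV 4.12 (cv2) and the standard library are available. Lean on these libraries where they do the work, as an engineer would, in place of code of your own. Each camera call takes 0.05 s, during which the arm holds its last target. There are 200 camera calls.

TASK

The six-well culture plate lies loose on the front of the plate shaker. Push it along the platform, without lifting it, fully home into the bay until it sits square against the back stop; then push the retaining arm shut across the front of the plate, and only then press the green start button. Leave the other things on the bench where they are.

Things in the scene. Friction and masses are not known exactly. Their poses are not given: they have to be found in the camera images.
- shaker: white plate shaker fixed on the bench, 262 (x) x 310 (y) x 50 mm, with a bare grey metal platform. Origin on the bench under it; own x points from its front (robot's side) to its back, y to its left. In its frame the platform spans x -147 to +117, y -81 to +141 mm, top 68 mm above the bench; along its right side lies a control panel 51 mm high with a display, a fixed grey knob and the green button
- bay_home (a point): on the platform top (shaker x = +60, y = +30 mm): where the plate's origin is when it is home; axes as the shaker's. The bay round it is open to the front and has dark grey rails 10 mm high: a back stop, face 44 mm behind this point (+x), and side guides, inner faces 68 mm either side (2.7 mm clear of a centred plate), from x = -29 to +43 mm of here
- bay_mouth (a point): on the platform top at the front of the bay's flared lead-ins, on its centre line (shaker x = +6, y = +30 mm), 54 mm in front of bay_home. The guides flare from 136 mm wide (25 mm behind here) to about 160 mm wide here
- culture_plate: clear six-well culture plate with lid, 89 (own x) x 131 (own y) x 19 mm, about 65 g, lying loose on the front half of the platform, up to 12 mm off the bay's centre line and turned up to 0.2 rad. Origin: centre of its underside. It enters the bay along the shaker's +x with its long sides across (own y along the shaker's y), about 120 mm to go, sliding with ordinary friction
- retainer (a joint): angle of the retaining arm, a level steel bar 90 x 8 x 10 mm (underside 13 mm above the platform) on a post at the bay's front left. 0 = shut, across the front of the bay, pointing to the shaker's -y, 1.5 mm in front of a plate that is home. Positive = open: 1.57 points to the front (-x), at most 2.0. Starts at 1.6 to 1.95; turns stiffly (0.05 N m) and stays where left
- retainer_pivot (a point): axis of the retaining arm, at shaker x = +10, y = +124 mm, at the mid height of the bar (86 mm above the bench)
- retainer_end (a point): top of the red knob (13 mm across, 20 mm high) on the free end of the retaining arm, 86 mm from its axis; 111 mm above the bench
- start_button (a joint): travel of the green start button: 0 = up, 0.005 m = fully down; springs back. It needs about 5 N for the full travel
- start_button_top (a point): centre of the top face of the green start button (22 mm across in a steel bezel 38 mm across), at shaker x = -68, y = -122 mm, 71 mm above the bench when up
- clear_flask: bystander: small empty clear culture flask with a red cap lying on the bench, 94x52x24 mm
- blue_flask: bystander: small culture flask with pink medium and a blue cap lying on the bench, 94x52x24 mm
- tube_50ml: bystander: 50 ml tube with an orange cap lying on the bench, 35x116x35 mm
- lab_timer: bystander: countdown timer lying on the bench, 62x62x17 mm
- slide_box: bystander: dark slide box, 88x100x38 mm
- petri_dish: bystander: petri dish, 60 mm across, 14 mm high
- marker_blue: bystander: white marker with a blue cap, 13x132x13 mm, lying at the front of the bench

How it is judged (in metres and radians):
On the way, in this order (a step that is already met when the one before it is completed fails the run):
1. the plate is home in the bay against the back stop (horizontal distance between culture_plate and bay_home below 0.005 m and x of culture_plate in the frame of bay_home above -0.003 m and angle between the y axis of culture_plate and the y axis of shaker, either way round below 0.06 rad and z of culture_plate in the frame of bay_home below 0.003 m), for 0.2 s.
2. the retaining arm is shut in front of the plate (all of step 1 and value of joint retainer below 0.09 rad), for 0.2 s.
3. the start button is pressed down (all of step 2 and value of joint start_button above 0.003 m), for 0.1 s.
At the end, for the whole second after the job is handed in: The plate lies flat on the platform within 3 mm of the back stop, within 5 mm of the home point and square within 0.06 rad; the retaining arm is shut (joint below 0.09 rad); the start button was pressed more than 3 mm after that and is up again; everything is at rest (all of step 2 and value of joint start_button below 0.0015 m and linear speed of culture_plate below 0.01 m/s); the robot touches nothing.
It fails at once if the plate is lifted or carried (more than 6 mm off the platform) or tipped (z of culture_plate in the frame of bay_home above 0.006 m or z of culture_plate in the frame of bay_home below -0.006 m or angle between culture_plate's own z axis and vertical above 0.12 rad).
It fails at once if the start button is pressed while the retaining arm is open (value of joint start_button above 0.002 m and value of joint retainer above 0.15 rad).
It fails at once if a bystander is moved more than 15 mm (distance of any of clear_flask, blue_flask, tube_50ml, lab_timer, slide_box, petri_dish, marker_blue from where it was at the start of the episode above 0.015 m).
It also fails if it takes over 51 s, if anything falls off the work surface, if the arm or the gripper's body presses on something with over 40 N, if the wrist force passes 120 N, or if a joint passes its speed limit or range.

## Working session

There is one attempt and no reset: what is moved stays moved. The work goes in short steps, Python scripts to look and compute and a tool call to move; the robot and the scene stay as the last step left them, time stands still between calls to the robot, and variables do not carry over. Pictures are saved under pics/ and viewed, at most 10 in all, crops included, and the job is handed in when it is done.

Besides the shell and the picture viewer there is one more tool, called after ">>>" in YAML: its name, and indented under it one key for each argument. carry_out: Moves the arm, as the interface text tells. Its arguments: {"type":"object","properties":{"dr":{"type":"array","items":{"type":"array","items":{"type":"number"}}},"linear":{"type":"array","items":{"type":"array","items":{"type":"number"}}},"gripper":{"type":"array","items":{"type":"number"}},"force":{"type":"number"}},"required":["dr","linear","gripper"]}

```bash
mkdir -p pics && cat > h.py <<'E'
import numpy as np, cv2
from scipy.spatial.transform import Rotation as R
from bench import robot, snapshot
def rays(s,px):
    px=np.atleast_2d(np.array(px,float))
    K=np.array([[s['fx'],0,s['cx']],[0,s['fy'],s['cy']],[0,0,1]])
    u=cv2.undistortPoints(px[:,None],K,np.array([s['k1'],0,0,0.]))[:,0]
    d=np.c_[u[:,0],-u[:,1],-np.ones(len(u))]@s['T'][:3,:3].T
    return s['T'][:3,3],d
def onz(s,px,z):
    o,d=rays(s,px); return o+d*((z-o[2])/d[:,2])[:,None]
def proj(s,P):
    P=np.atleast_2d(P); c=(P-s['T'][:3,3])@s['T'][:3,:3]
    x,y=c[:,0]/-c[:,2],-c[:,1]/-c[:,2]; f=1+s['k1']*(x*x+y*y)
    return np.c_[s['cx']+s['fx']*x*f,s['cy']+s['fy']*y*f]
E
python3 - <<'E'
from h import *
for n in('top','side'):
    s=snapshot(n); cv2.imwrite(f'pics/{n}0.png',s['img'][:,:,::-1]); np.save(f'{n}0.npy',s,allow_pickle=True); print(n,s['T'].round(3).tolist(),s['fx'],s['k1'])
st=robot.get_state();print(st)
E
```

```text
top [[-0.001, 0.988, -0.157, 353.884], [-1.0, -0.004, -0.018, -38.161], [-0.019, 0.157, 0.987, 1125.99], [0.0, 0.0, 0.0, 1.0]] 369.7794636738084 -0.0590911096098811
side [[-0.861, 0.239, -0.449, -72.879], [-0.509, -0.429, 0.746, 929.637], [-0.014, 0.871, 0.491, 709.514], [0.0, 0.0, 0.0, 1.0]] 460.46988104273083 -0.05394084913628431
{'clock': 0.1, 'q': array([ 9.69755645e-01,  2.91229742e-01, -1.54012581e-01,  1.12672991e+00,
        1.47978526e-06,  1.43150467e+00]), 'joint_velocities': array([ 0.00030003, -0.00238134,  0.00107149, -0.00279269, -0.00153774,
        0.00010811]), 'tau': array([ 1.84480035e-03, -5.37975812e+01,  3.31919432e+01,  9.31595190e-03,
       -1.48978042e-04,  1.69437226e-05]), 'tcp_pos': array([233.64422977, 469.66848856, 196.80104016]), 'ee_rot': array([-7.18789480e-01, -3.05781977e+00,  1.72092172e-03]), 'wrist_force': array([0.83054037, 0.54891726, 0.06500514]), 'moment': array([-0.00229887, -0.03604655,  0.02484218]), 'grip_force': 0.0, 'width': 85.26152221944751}
```

View pics/top0.png

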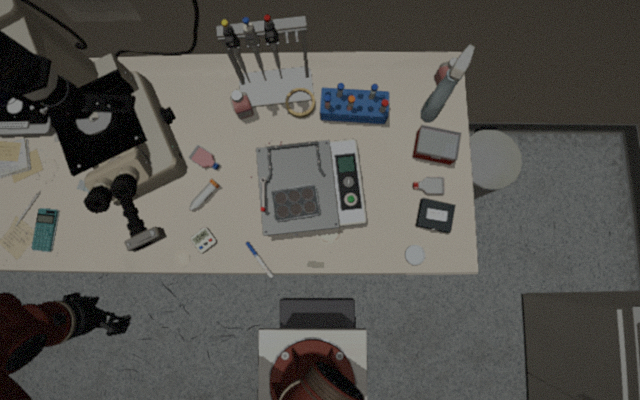

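View pics/side0.png

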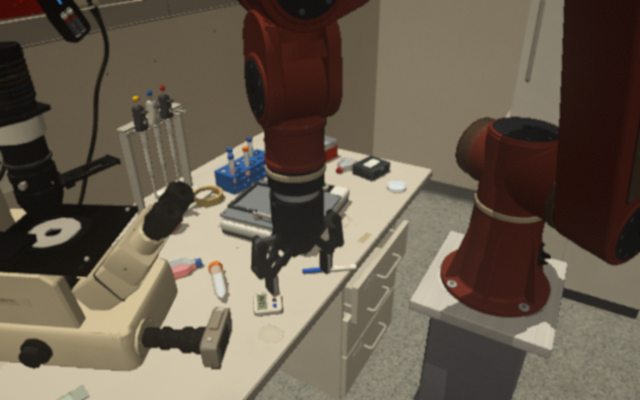

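The top view shows the shaker around (312,187), with the plate at (296,203), the red knob near (263,210) and the green button near (350,199). In the side view the arm hides the shaker. Next I'll enlarge the top crop.

```bash
python3 - <<'E'
from h import *
s=np.load('top0.npy',allow_pickle=True).item()
im=s['img'][125:250,235:385,::-1]
cv2.imwrite('pics/crop0.png',cv2.resize(np.clip(im*1.5,0,255).astype(np.uint8),None,fx=4.8,fy=4.8,interpolation=cv2.INTER_CUBIC))
hsv=cv2.cvtColor(s['img'],cv2.COLOR_RGB2HSV)
def c(m,name,z):
    m=m.astype(np.uint8);n,l,st,ce=cv2.connectedComponentsWithStats(m)
    for i in range(1,n):
        if st[i,4]>4: print(name,st[i],ce[i].round(2),onz(s,ce[i],z).round(1))
roi=np.zeros(hsv.shape[:2],bool);roi[125:250,235:385]=1
H,S,V=[hsv[...,i].astype(int) for i in range(3)]
c(roi&(H>45)&(H<80)&(S>70),'green',71)
c(roi&((H<8)|(H>172))&(S>110)&(V>60),'red',111)
w=roi&(S<60)&(V>110)
c(w,'white',51)
d=s['depth'];print(d[140:240:20,260:370:12].round())
E
```

```text
green [338 156  18  17 161] [345.81 163.95] [[ 630.8 -101.3   71. ]]
green [348 196   6   6  32] [350.5 198.5] [[ 528.  -113.4   71. ]]
red [261 207   4   4  14] [262.36 208.71] [[493.6 134.6 111. ]]
white [  235   125   150   125 14371] [308.44 185.11] [[572.    9.2  51. ]]
white [347 179   3   5   9] [348.22 181.11] [[ 583.6 -108.9   51. ]]
white [345 193  12  13  78] [349.99 198.73] [[ 530.6 -113.3   51. ]]
[[1174. 1177. 1174. 1174. 1173. 1170. 1172. 1120. 1167.    0.]
 [1097. 1093. 1095. 1091. 1090. 1091. 1108. 1105. 1111. 1159.]
 [1063. 1084. 1087. 1081. 1087. 1082. 1078. 1087. 1095. 1153.]
 [1076. 1057. 1054. 1055. 1052. 1074. 1072. 1078. 1082. 1139.]
 [1136. 1069. 1063. 1067. 1066. 1062. 1063. 1083. 1079. 1134.]]
```

View pics/crop0.png

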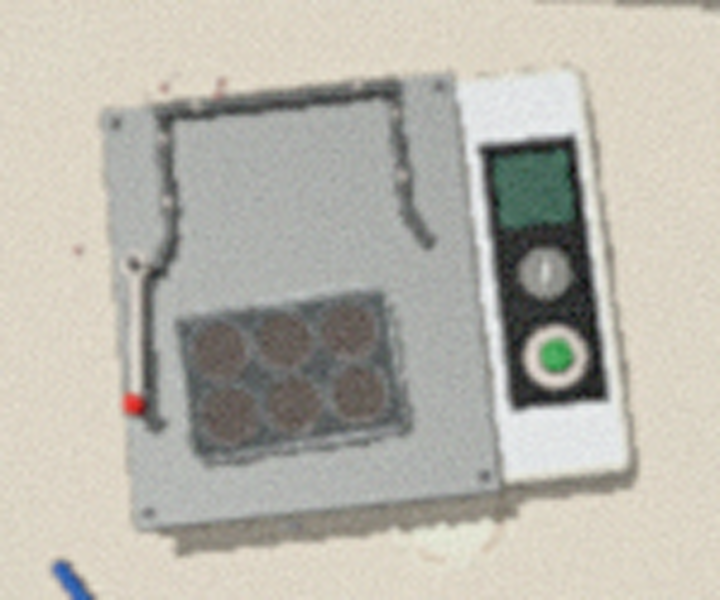

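The crop shows the platform corners at about (103,110), (453,72), (500,488) and (138,528). The six wells are centred near (289,369), the button is at (557,355), the red knob at (134,404) and the pivot at (135,265). I'll fit the poses from these.

```bash
python3 - <<'E'
from h import *
s=np.load('top0.npy',allow_pickle=True).item()
f=lambda p:(np.array(p,float)+.5)/4.8-.5+[235,125]
P=lambda p,z:onz(s,f(p),z)[:,:2]
img=np.r_[P([(103,110),(453,72),(500,488),(138,528)],68),P([(557,355)],71),P([(135,265)],91)]
loc=np.array([[117,141],[117,-81],[-147,-81],[-147,141],[-68,-122],[10,124]],float)
a,b=loc-loc.mean(0),img-img.mean(0)
th=np.arctan2((a[:,0]*b[:,1]-a[:,1]*b[:,0]).sum(),(a*b).sum())
Rm=np.array([[np.cos(th),-np.sin(th)],[np.sin(th),np.cos(th)]]);t=img.mean(0)-Rm@loc.mean(0)
print('th',th,'t',t);print('res',(img-loc@Rm.T-t).round(1).tolist())
w=P([(219,347),(285,337),(349,327),(359,392),(292,402),(229,412)],78)
pl=(w-t)@Rm; print('plate shaker xy',pl.mean(0))
yd=((pl[0]-pl[2])+(pl[5]-pl[3]))/2;print('plate yaw rel',np.arctan2(-yd[0],yd[1]), 'spacing',np.linalg.norm(yd)/2)
c=(P([(178,320),(382,292),(410,428),(200,458)],80)-t)@Rm;print('corners',c.round(1).tolist(),c.mean(0))
k=(P([(134,404)],111)-t)@Rm;print('knob',k,'ang',np.arctan2(-(k[0,0]-10),-(k[0,1]-124)))
np.savez('shk.npz',th=th,t=t)
for n,p in dict(home=(60,30),mouth=(6,30),button=(-68,-122),piv=(10,124)).items(): print(n,Rm@p+t)
E
```

```text
th 0.10439018849925501 t [583.4672697   14.56011484]
res [[-1.3, -1.8], [-1.7, 1.4], [2.3, 2.4], [1.9, -2.0], [-0.8, 0.0], [-0.4, -0.1]]
plate shaker xy [-61.18357175  39.13853144]
plate yaw rel 0.04621499452774565 spacing 39.374734897679694
corners [[-24.4, 102.5], [-20.7, -21.2], [-104.3, -29.2], [-108.8, 96.6]] [-64.5532962   37.16290256]
knob [[-77.10700344 128.33052328]] ang 1.620470413189163
home [640.01462623  50.64884533]
mouth [586.30858655  45.02200773]
button [ 528.5499269  -113.86139995]
piv [580.49194625 138.92710182]
```

```bash
cat >> h.py <<'E'
def S2W(x,y,z):
    k=np.load('shk.npz');th,t=k['th'],k['t'];c,s_=np.cos(th),np.sin(th)
    return np.array([t[0]+c*x-s_*y,t[1]+s_*x+c*y,z])
def W2S(p):
    k=np.load('shk.npz');th,t=k['th'],k['t'];c,s_=np.cos(th),np.sin(th);d=p[:2]-t
    return np.array([c*d[0]+s_*d[1],-s_*d[0]+c*d[1],p[2]])
def plan(*pts):
    st=robot.get_state();Rt=R.from_rotvec(st['ee_rot']);th=float(np.load('shk.npz')['th'])
    tgt=R.from_euler('z',th)*R.from_matrix([[-1,0,0],[0,1,0],[0,0,-1]])
    print('clock',st['clock'],'tcp S',W2S(st['tcp_pos']).round(1),'F',st['wrist_force'].round(2),'turn',np.degrees((Rt.inv()*tgt).as_rotvec()).round(2))
    for p in pts: print(p,(Rt.inv().apply(S2W(*p)-st['tcp_pos'])/1000).round(4).tolist())
E
python3 -c "
from h import *
plan((-128,38,150),(-128,38,197))"
```

```text
clock 0.1 tcp S [-300.5  489.1  196.8] F [0.83 0.55 0.07] turn [-6.000e-02 -3.000e-02 -3.244e+01]
(-128, 38, 150) [-0.3875, -0.2881, 0.0471]
(-128, 38, 197) [-0.3875, -0.2882, 0.0001]
```

>>> carry_out:
  dr:
    - [0,0,-32.4]
    - [0,0,-32.4]
    - [0,0,-32.4]
    - [0,0,-32.4]
    - [0,0,-32.4]
    - [0,0,-32.4]
    - [0,0,-32.4]
    - [0,0,-32.4]
    - [0,0,-32.4]
    - [0,0,-32.4]
    - [0,0,-32.4]
    - [0,0,-32.4]
    - [0,0,-32.4]
    - [0,0,-32.4]
    - [0,0,-32.4]
  linear:
    - [-0.3875,-0.2882,0]
    - [-0.3875,-0.2882,0]
    - [-0.3875,-0.2882,0]
    - [-0.3875,-0.2882,0]
    - [-0.3875,-0.2882,0]
    - [-0.3875,-0.2882,0]
    - [-0.3875,-0.2882,0]
    - [-0.3875,-0.2882,0]
    - [-0.3875,-0.2882,0]
    - [-0.3875,-0.2882,0]
    - [-0.3875,-0.2882,0.047]
    - [-0.3875,-0.2882,0.047]
    - [-0.3875,-0.2882,0.047]
    - [-0.3875,-0.2882,0.047]
    - [-0.3875,-0.2882,0.047]
  gripper: [1,1,1,1,1,1,1,1,1,1,1,1,1,1,1]

```text
clock: 1.6
tcp_pos: [453.1, 40.2, 151.8]
ee_rot: [-0.165, 3.135, -0.0]
wrist_force: [-0.2, -0.1, -0.6]
width: 85.3
grip_force: 0.0
```

```bash
python3 - <<'E'
from h import *
plan((-128,38,90),(-128,38,75))
s=snapshot('side'); cv2.imwrite('pics/side1.png',cv2.resize(s['img'][150:280,180:380,::-1],None,fx=4,fy=4,interpolation=cv2.INTER_CUBIC))
print(proj(s,robot.get_state()['tcp_pos']))
E
```

```text
clock 1.6 tcp S [-127.    39.1  151.8] F [-0.19 -0.1  -0.61] turn [-0.02  0.13  0.06]
(-128, 38, 90) [0.0012, -0.001, 0.0618]
(-128, 38, 75) [0.0012, -0.001, 0.0768]
[[317.34348331 185.43710883]]
```

View pics/side1.png

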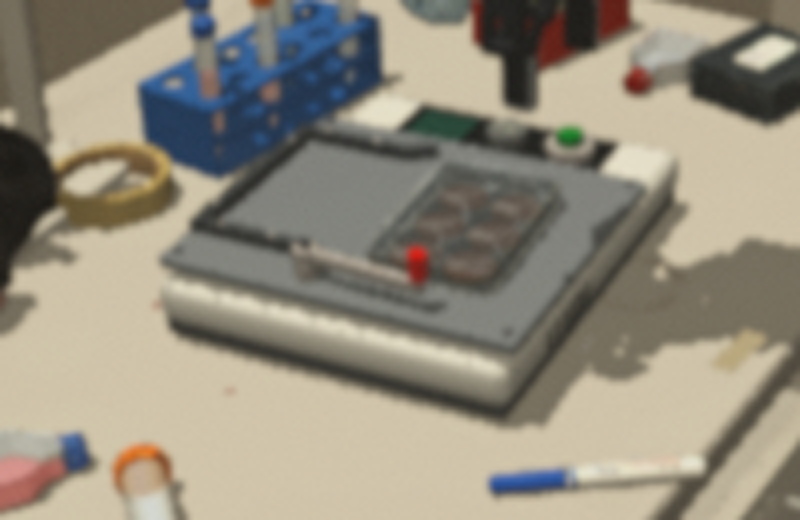

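The side crop shows the plate, the rails and the red knob at (417,262). The fingertips are near (520,105) and (580,45), before the descent. I'll check how high the tips really are.

```bash
python3 - <<'E'
from h import *
s=np.load('side0.npy',allow_pickle=True).item()
for z in(150,165,180):
  for dy in(-57,-42,42,57): print(z,dy,((proj(s,S2W(-127,39+dy,z))[0]-[180,150])*4).round())
E
```

```text
150 -57 [585. 106.]
150 -42 [576. 116.]
150 42 [522. 174.]
150 57 [511. 185.]
165 -57 [585.  86.]
165 -42 [576.  96.]
165 42 [521. 152.]
165 57 [511. 163.]
180 -57 [585.  66.]
180 -42 [576.  75.]
180 42 [521. 131.]
180 57 [510. 142.]
```

```bash
python3 - <<'E'
from h import *
s=snapshot('side')
for n,p in dict(knob=(-77,128,101),button=(-68,-122,71),fl=(-147,141,68)).items(): print(n,((proj(s,S2W(*p))[0]-[180,150])*4).round())
plan()
im=s['img'][120:220,260:380,::-1];cv2.imwrite('pics/side2.png',cv2.resize(np.clip(im*1.8,0,255).astype(np.uint8),None,fx=5,fy=5,interpolation=cv2.INTER_CUBIC))
E
```

```text
knob [418. 261.]
button [567. 128.]
fl [512. 341.]
clock 1.7 tcp S [-127.1   38.9  151.4] F [0.2  0.29 0.05] turn [-0.02  0.11  0.04]
```

View pics/side2.png

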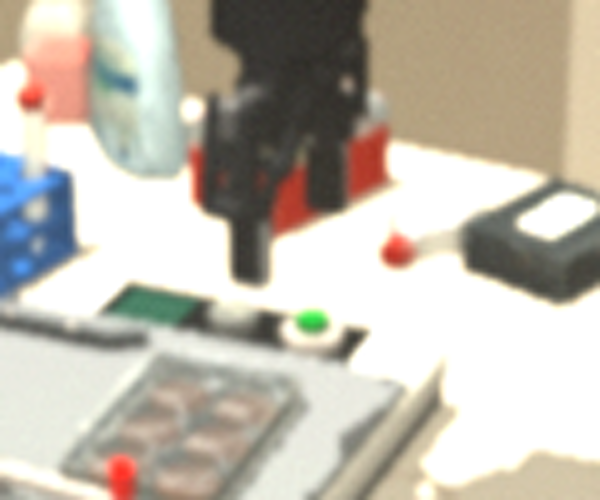

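The enlarged view shows the left fingertip ending at (250,283) and the right one at (328,208), higher than the TCP reading suggests. I'll check this with depth.

```bash
python3 - <<'E'
from h import *
s=snapshot('side');d=s['depth']
for u,v in [(309,170),(309,173),(309,175),(311,173),(325,155),(325,158),(325,160),(310,185)]:
    o,r=rays(s,(u,v)); print(u,v,d[v,u],W2S((o+r[0]*d[v,u])).round(1))
plan()
E
```

```text
309 170 1093.2985 [-131.5   95.4  222.3]
309 173 1099.9707 [-130.3   93.2  213. ]
309 175 1104.5342 [-129.5   91.7  206.8]
311 173 1099.758 [-134.7   91.4  213.1]
325 155 1176.258 [-129.    -6.   218.1]
325 158 1176.0448 [-130.5   -2.3  211.5]
325 160 1185.3373 [-128.2   -7.8  203.1]
310 185 1381.8467 [ -30.6 -118.6   54.4]
clock 1.75 tcp S [-127.3   38.8  151.2] F [0.28 0.36 0.36] turn [-0.01  0.09  0.03]
```

>>> carry_out:
  dr:
    - [0,0,0]
    - [0,0,0]
    - [0,0,0]
    - [0,0,0]
    - [0,0,0]
  linear:
    - [0,0,0.03]
    - [0,0,0.06]
    - [0,0,0.07]
    - [0,0,0.07]
    - [0,0,0.07]
  gripper: [1,1,1,1,1]

```text
clock: 2.25
tcp_pos: [453.1, 39.4, 81.3]
ee_rot: [-0.163, 3.136, -0.0]
wrist_force: [0.8, 0.7, -0.1]
width: 85.5
grip_force: 0.0
```

```bash
python3 - <<'E'
from h import *
s=snapshot('side');d=s['depth']
st=robot.get_state();plan();print(st['q'])
# column profile near fingers
P=[]
for v in range(165,225):
  for u in range(295,345):
    if d[v,u]>0:
      o,r=rays(s,(u,v));p=W2S(o+r[0]*d[v,u])
      if abs(p[0]+127)<25 and p[2]>73 and s['img'][v,u].max()<70: P.append(p)
P=np.array(P);
for lo,hi in((60,120),(-40,20)):
  q=P[(P[:,1]>lo)&(P[:,1]<hi)];print(len(q),q.min(0).round(),q.max(0).round(),np.percentile(q[:,2],3))
im=s['img'][140:240,260:380,::-1];cv2.imwrite('pics/side3.png',cv2.resize(np.clip(im*1.8,0,255).astype(np.uint8),None,fx=5,fy=5,interpolation=cv2.INTER_CUBIC))
E
```

```text
clock 2.3 tcp S [-126.7   38.2   81.6] F [-1.09  0.35 -0.08] turn [-0.02  0.1  -0.03]
[-7.43018708e-02  2.65695004e-01 -5.21511804e-01  7.81764844e-01
  3.77236658e-05 -1.78157738e-01]
441 [-148.   60.  129.] [-115.  114.  234.] 139.98425139261934
140 [-147.  -26.  128.] [-116.   20.  204.] 131.2253479040708
```

View pics/side3.png

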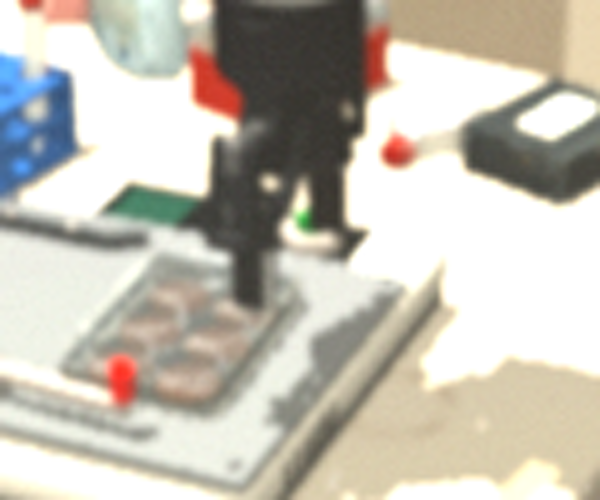

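The left fingertip shows at (248,303), over the plate in this view, so it is still well above the platform. I'll go down in stages and feel for contact.

>>> carry_out:
  dr:
    - [0,0,0]
    - [0,0,0]
    - [0,0,0]
    - [0,0,0]
  linear:
    - [0,0,0.006]
    - [0,0,0.011]
    - [0,0,0.011]
    - [0,0,0.011]
  gripper: [1,1,1,1]

```text
clock: 2.7
tcp_pos: [452.3, 39.3, 69.3]
ee_rot: [0.163, -3.137, -0.0]
wrist_force: [0.2, -0.6, -0.9]
width: 85.0
grip_force: 0.0
```

>>> carry_out:
  dr:
    - [0,0,0]
    - [0,0,0]
    - [0,0,0]
    - [0,0,0]
    - [0,0,0]
    - [0,0,0]
    - [0,0,0]
  linear:
    - [0,0,0.002]
    - [0,0,0.004]
    - [0,0,0.006]
    - [0,0,0.007]
    - [0,0,0.008]
    - [0,0,0.008]
    - [0,0,0.008]
  gripper: [1,1,1,1,1,1,1]

```text
clock: 3.4
tcp_pos: [452.4, 39.3, 61.3]
ee_rot: [-0.163, 3.137, -0.0]
wrist_force: [0.2, -0.1, -0.3]
width: 85.4
grip_force: 0.0
```

```bash
python3 - <<'E'
from h import *
s=snapshot('side');d=s['depth'];plan()
P=[]
for v in range(165,240):
  for u in range(295,345):
    if d[v,u]>0:
      o,r=rays(s,(u,v));p=W2S(o+r[0]*d[v,u])
      if abs(p[0]+127)<25 and p[2]>73 and s['img'][v,u].max()<60: P.append(p)
P=np.array(P)
for lo,hi in((60,120),(-40,20)):
  q=P[(P[:,1]>lo)&(P[:,1]<hi)];print(len(q),q.min(0).round(),np.percentile(q[:,2],3))
im=s['img'][140:240,260:380,::-1];cv2.imwrite('pics/side4.png',cv2.resize(np.clip(im*1.8,0,255).astype(np.uint8),None,fx=5,fy=5,interpolation=cv2.INTER_CUBIC))
E
```

```text
clock 3.45 tcp S [-127.7   38.3   61.4] F [-0.24  0.21  0.53] turn [-0.    0.01 -0.04]
475 [-150.   60.  110.] 122.06277827235326
155 [-147.  -28.  109.] 113.15189216131802
```

>>> carry_out:
  dr:
    - [0,0,0]
    - [0,0,0]
    - [0,0,0]
    - [0,0,0]
    - [0,0,0]
  linear:
    - [0,0,0.006]
    - [0,0,0.012]
    - [0,0,0.018]
    - [0,0,0.02]
    - [0,0,0.02]
  gripper: [1,1,1,1,1]

```text
clock: 3.95
tcp_pos: [452.0, 39.4, 40.8]
ee_rot: [0.163, -3.136, -0.0]
wrist_force: [-0.1, 0.3, 0.7]
width: 85.8
grip_force: 0.0
```

```bash
python3 - <<'E'
from h import *
s=snapshot('side');d=s['depth'];plan()
P=[]
for v in range(165,240):
  for u in range(295,345):
    if d[v,u]>0:
      o,r=rays(s,(u,v));p=W2S(o+r[0]*d[v,u])
      if abs(p[0]+127)<25 and p[2]>73 and s['img'][v,u].max()<60: P.append(p)
P=np.array(P)
for lo,hi in((60,120),(-40,20)):
  q=P[(P[:,1]>lo)&(P[:,1]<hi)];print(len(q),q.min(0).round(),np.percentile(q[:,2],3))
im=s['img'][140:240,260:380,::-1];cv2.imwrite('pics/side4.png',cv2.resize(np.clip(im*1.8,0,255).astype(np.uint8),None,fx=5,fy=5,interpolation=cv2.INTER_CUBIC))
E
```

```text
clock 4.0 tcp S [-128.    38.3   41.1] F [0.42 0.61 0.12] turn [ 0.01 -0.03 -0.04]
580 [-151.   60.   95.] 106.35968841682576
154 [-147.  -28.   81.] 92.6073296088433
```

View pics/side4.png

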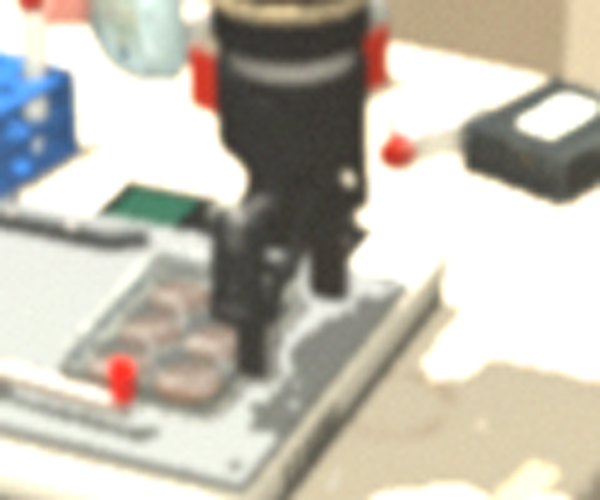

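The left tip is now at (252,372), about 22 mm above the platform. I'll keep going down slowly.

>>> carry_out:
  dr:
    - [0,0,0]
    - [0,0,0]
    - [0,0,0]
    - [0,0,0]
    - [0,0,0]
    - [0,0,0]
  linear:
    - [0,0,0.005]
    - [0,0,0.01]
    - [0,0,0.013]
    - [0,0,0.015]
    - [0,0,0.015]
    - [0,0,0.015]
  gripper: [1,1,1,1,1,1]

```text
clock: 4.6
tcp_pos: [452.4, 39.4, 26.3]
ee_rot: [0.163, -3.137, -0.0]
wrist_force: [-0.7, 0.3, -0.1]
width: 85.3
grip_force: 0.0
```

>>> carry_out:
  dr:
    - [0,0,0]
    - [0,0,0]
    - [0,0,0]
    - [0,0,0]
  linear:
    - [0,0,0.001]
    - [0,0,0.002]
    - [0,0,0.003]
    - [0,0,0.003]
  gripper: [1,1,1,1]

```text
clock: 5.0
tcp_pos: [452.3, 39.3, 23.2]
ee_rot: [0.163, -3.137, 0.0]
wrist_force: [-0.5, 0.1, -0.0]
width: 85.1
grip_force: 0.0
```

```bash
python3 - <<'E'
from h import *
s=snapshot('side');plan();print(robot.get_state()['tau'].round(1))
im=s['img'][160:250,260:370,::-1];cv2.imwrite('pics/side5.png',cv2.resize(np.clip(im*1.8,0,255).astype(np.uint8),None,fx=6,fy=6,interpolation=cv2.INTER_CUBIC))
for z in(68,73,78): print(z,((proj(s,[S2W(-128,38+50,z),S2W(-128,38-50,z)])-[260,160])*6).round().tolist())
E
```

```text
clock 5.05 tcp S [-127.8   38.3   23.3] F [ 0.02  0.25 -0.46] turn [ 0.   -0.01 -0.04]
[ -0.  -48.7  24.4  -0.   -0.    0. ]
68 [[301.0, 376.0], [394.0, 266.0]]
73 [[301.0, 366.0], [394.0, 256.0]]
78 [[301.0, 356.0], [394.0, 247.0]]
```

View pics/side5.png

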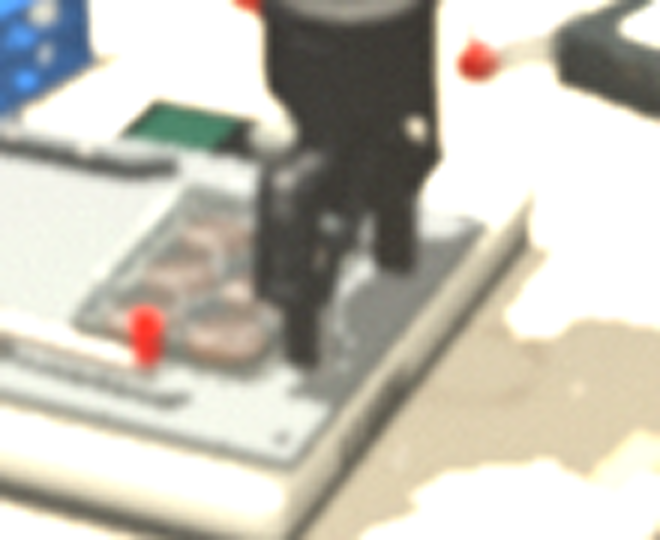

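The tips are at (302,364) and (400,272), roughly 4 mm above the platform and in front of the plate with no contact. I'll push now, drifting toward the bay's centre line.

>>> carry_out:
  dr:
    - [0,0,0]
    - [0,0,0]
    - [0,0,0]
    - [0,0,0]
    - [0,0,0]
    - [0,0,0]
    - [0,0,0]
    - [0,0,0]
    - [0,0,0]
    - [0,0,0]
    - [0,0,0]
    - [0,0,0]
    - [0,0,0]
    - [0,0,0]
  linear:
    - [-0.005,0,0]
    - [-0.01,0,0]
    - [-0.014,0,0]
    - [-0.018,0,0]
    - [-0.023,-0.001,0]
    - [-0.028,-0.002,0]
    - [-0.033,-0.003,0]
    - [-0.038,-0.004,0]
    - [-0.043,-0.005,0]
    - [-0.048,-0.006,0]
    - [-0.053,-0.007,0]
    - [-0.058,-0.008,0]
    - [-0.061,-0.0085,0]
    - [-0.061,-0.0085,0]
  gripper: [1,1,1,1,1,1,1,1,1,1,1,1,1,1]

```text
clock: 6.45
tcp_pos: [514.5, 37.1, 23.3]
ee_rot: [-0.163, 3.137, -0.0]
wrist_force: [0.3, -0.3, 0.1]
width: 85.4
grip_force: 0.0
```

```bash
python3 - <<'E'
from h import *
plan()
im=[]
s=snapshot('top')['img'][125:250,235:385,::-1]
im.append(cv2.resize(np.clip(s*1.5,0,255).astype(np.uint8),None,fx=4.8,fy=4.8,interpolation=cv2.INTER_CUBIC))
cv2.imwrite('pics/top1.png',im[0])
E
```

```text
clock 6.45 tcp S [-66.2  29.6  23.3] F [ 0.27 -0.28  0.12] turn [-0.    0.02 -0.04]
```

View pics/top1.png

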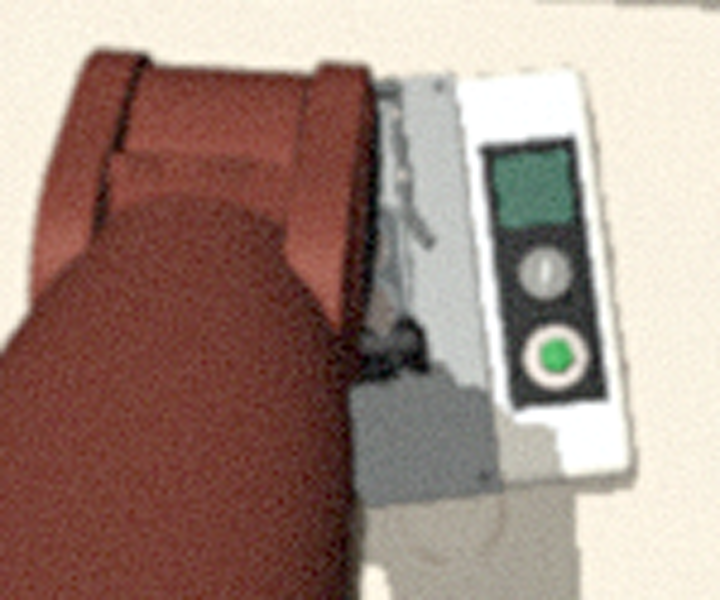

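The arm hides most of the top view. The plate's right edge shows at about x=405, between y=230 and y=320, near the right guide's flare at (430,245).

```bash
python3 - <<'E'
from h import *
s=np.load('top0.npy',allow_pickle=True).item()
for p in((403,240),(408,310),(432,243),(412,210),(400,130)):
  for z in(70,78,86): print(p,z,W2S(onz(s,(np.array(p)+.5)/4.8-.5+[235,125],z)[0]).round(1))
E
```

```text
(403, 240) 70 [ 12.1 -37.3  70. ]
(403, 240) 78 [ 10.2 -37.2  78. ]
(403, 240) 86 [  8.4 -37.1  86. ]
(408, 310) 70 [-31.4 -35.7  70. ]
(408, 310) 78 [-33.  -35.6  78. ]
(408, 310) 86 [-34.5 -35.6  86. ]
(432, 243) 70 [  8.3 -54.6  70. ]
(432, 243) 78 [  6.5 -54.4  78. ]
(432, 243) 86 [  4.6 -54.2  86. ]
(412, 210) 70 [ 30.2 -44.7  70. ]
(412, 210) 78 [ 28.2 -44.6  78. ]
(412, 210) 86 [ 26.2 -44.5  86. ]
(400, 130) 70 [ 81.4 -42.8  70. ]
(400, 130) 78 [ 79.  -42.6  78. ]
(400, 130) 86 [ 76.6 -42.5  86. ]
```

>>> carry_out:
  dr:
    - [0,0,0]
    - [0,0,0]
    - [0,0,0]
    - [0,0,0]
    - [0,0,0]
    - [0,0,0]
    - [0,0,0]
  linear:
    - [-0.005,0,0]
    - [-0.01,0,0]
    - [-0.015,0,0]
    - [-0.02,0,0]
    - [-0.025,0,0]
    - [-0.03,0,0]
    - [-0.03,0,0]
  gripper: [1,1,1,1,1,1,1]

```text
clock: 7.2
tcp_pos: [544.7, 40.3, 23.3]
ee_rot: [-0.163, 3.137, -0.0]
wrist_force: [0.2, -0.5, 0.4]
width: 85.6
grip_force: 0.0
```

>>> carry_out:
  dr:
    - [0,0,0]
    - [0,0,0]
    - [0,0,0]
    - [0,0,0]
    - [0,0,0]
    - [0,0,0]
    - [0,0,0]
    - [0,0,0]
  linear:
    - [-0.005,0,0]
    - [-0.01,0,0]
    - [-0.015,0,0]
    - [-0.02,0,0]
    - [-0.025,0,0]
    - [-0.029,0,0]
    - [-0.032,0,0]
    - [-0.033,0,0]
  gripper: [1,1,1,1,1,1,1,1]

```text
clock: 8.0
tcp_pos: [577.0, 43.8, 23.3]
ee_rot: [-0.163, 3.137, 0.0]
wrist_force: [-0.7, -0.1, 0.6]
width: 85.7
grip_force: 0.2
```

>>> carry_out:
  dr:
    - [0,0,0]
    - [0,0,0]
    - [0,0,0]
    - [0,0,0]
  linear:
    - [-0.0015,0,0]
    - [-0.003,0,0]
    - [-0.004,0,0]
    - [-0.004,0,0]
  gripper: [1,1,1,1]

```text
clock: 8.4
tcp_pos: [580.8, 44.1, 23.3]
ee_rot: [-0.163, 3.137, -0.0]
wrist_force: [0.1, -0.3, 0.1]
width: 85.4
grip_force: 0.0
```

```bash
python3 - <<'E'
from h import *
plan(); s=snapshot('side'); np.save('side6.npy',s,allow_pickle=True)
E
```

```text
clock 8.4 tcp S [ 0.4 29.7 23.3] F [ 0.13 -0.28  0.1 ] turn [-0.    0.01 -0.04]
```

>>> carry_out:
  dr:
    - [0,0,0]
    - [0,0,0]
    - [0,0,0]
    - [0,0,0]
    - [0,0,0]
  linear:
    - [-0.001,0,0]
    - [-0.002,0,0]
    - [-0.003,0,0]
    - [-0.003,0,0]
    - [-0.003,0,0]
  gripper: [1,1,1,1,1]

```text
clock: 8.95
tcp_pos: [583.6, 44.5, 23.3]
ee_rot: [-0.163, 3.137, 0.0]
wrist_force: [-0.1, 0.2, 1.2]
width: 85.6
grip_force: 0.0
```

>>> carry_out:
  dr:
    - [0,0,0]
    - [0,0,0]
    - [0,0,0]
    - [0,0,0]
  linear:
    - [-0.001,0,0]
    - [-0.002,0,0]
    - [-0.002,0,0]
    - [-0.002,0,0]
  gripper: [1,1,1,1]

```text
clock: 9.35
tcp_pos: [585.0, 44.6, 23.2]
ee_rot: [0.163, -3.136, 0.0]
wrist_force: [-3.7, -1.1, 2.5]
width: 85.6
grip_force: 1.8
```

>>> carry_out:
  dr:
    - [0,0,0]
    - [0,0,0]
    - [0,0,0]
    - [0,0,0]
  linear:
    - [-0.001,0,0]
    - [-0.0015,0,0]
    - [-0.0015,0,0]
    - [-0.0015,0,0]
  gripper: [1,1,1,1]

```text
clock: 9.75
tcp_pos: [585.0, 44.6, 23.0]
ee_rot: [0.163, -3.134, 0.0]
wrist_force: [-8.4, -2.2, 5.8]
width: 85.7
grip_force: 4.8
```

```bash
python3 -c "
from h import *
plan();print(robot.get_state()['moment'].round(3))"
```

```text
clock 9.75 tcp S [ 4.6 29.8 23. ] F [-8.39 -2.17  5.84] turn [-0.   -0.21 -0.03]
[-0.227  1.794  0.24 ]
```

The plate is seated: a steady 8 N with no further travel. I'll back off, raise, shut the fingers and go to the outer side of the bar.

>>> carry_out:
  dr:
    - [0,0,0]
    - [0,0,0]
    - [0,0,0]
    - [0,0,0]
    - [0,0,0]
    - [0,0,0]
    - [0,0,0]
    - [0,0,0]
    - [0,0,0]
    - [0,0,0]
    - [0,0,0]
    - [0,0,0]
    - [0,0,0]
    - [0,0,0]
    - [0,0,0]
    - [0,0,0]
  linear:
    - [0.002,0,0]
    - [0.005,0,0]
    - [0.02,0,0]
    - [0.048,0,0]
    - [0.048,0,0]
    - [0.048,0,-0.04]
    - [0.048,0,-0.08]
    - [0.048,0,-0.107]
    - [0.048,0,-0.107]
    - [0.048,0.05,-0.107]
    - [0.048,0.1,-0.107]
    - [0.048,0.13,-0.107]
    - [0.048,0.13,-0.107]
    - [0.048,0.13,-0.107]
    - [0.048,0.13,-0.107]
    - [0.048,0.13,-0.107]
  gripper: [1,1,1,1,1,1,1,0,0,0,0,0,0,0,0,0]

```text
clock: 11.35
tcp_pos: [526.2, 168.2, 130.1]
ee_rot: [0.161, -3.137, 0.0]
wrist_force: [-0.4, -0.7, 0.6]
width: -0.1
grip_force: 0.0
```

```bash
python3 - <<'E'
from h import *
plan((-40,155,100),(-40,155,60))
s=snapshot('side');np.save('side7.npy',s,allow_pickle=True);d=s['depth'];tp=W2S(robot.get_state()['tcp_pos'])
P=[]
for v in range(100,260):
  for u in range(200,345):
    if d[v,u]>0:
      o,r=rays(s,(u,v));p=W2S(o+r[0]*d[v,u])
      if abs(p[0]-tp[0])<30 and abs(p[1]-tp[1])<30 and p[2]>100: P.append([*p,u,v])
P=np.array(P)
for z in range(100,240,10):
  q=P[(P[:,2]>=z)&(P[:,2]<z+10)]
  if len(q):print(z,len(q),q.min(0).round().tolist(),q.max(0).round().tolist())
E
```

```text
clock 11.35 tcp S [-41.  158.7 130.1] F [-0.37 -0.72  0.57] turn [-0.01 -0.   -0.12]
(-40, 155, 100) [-0.001, -0.0037, 0.0301]
(-40, 155, 60) [-0.001, -0.0037, 0.0701]
160 14 [-54.0, 154.0, 164.0, 260.0, 194.0] [-33.0, 167.0, 170.0, 269.0, 197.0]
170 32 [-54.0, 154.0, 170.0, 259.0, 191.0] [-35.0, 174.0, 179.0, 269.0, 196.0]
180 44 [-54.0, 151.0, 180.0, 259.0, 187.0] [-34.0, 174.0, 190.0, 269.0, 193.0]
190 42 [-55.0, 150.0, 190.0, 259.0, 183.0] [-36.0, 174.0, 200.0, 269.0, 189.0]
200 25 [-56.0, 149.0, 200.0, 256.0, 178.0] [-33.0, 186.0, 210.0, 270.0, 185.0]
210 64 [-59.0, 130.0, 210.0, 255.0, 172.0] [-30.0, 188.0, 219.0, 274.0, 185.0]
220 40 [-57.0, 130.0, 220.0, 258.0, 170.0] [-36.0, 188.0, 230.0, 273.0, 181.0]
230 53 [-61.0, 141.0, 230.0, 258.0, 166.0] [-38.0, 176.0, 240.0, 272.0, 175.0]
```

```bash
python3 - <<'E'
from h import *
t=snapshot('top');np.save('top7.npy',t,allow_pickle=True);s=np.load('side7.npy',allow_pickle=True).item()
f=lambda im,a,b,c,d,k:cv2.resize(np.clip(im[a:b,c:d,::-1]*1.6,0,255).astype(np.uint8),(int((d-c)*k),int((b-a)*k)),interpolation=cv2.INTER_CUBIC)
A=f(t['img'],130,245,250,370,5)[:,:600];A=f(t['img'],130,240,250,330,5);B=f(s['img'],160,250,215,335,3.3)
C=np.zeros((550,800,3),np.uint8);C[:550,:400]=A;C[:B.shape[0],402:402+B.shape[1]]=B[:,:398]
cv2.imwrite('pics/m.png',C)
g=np.array([[60+dx,30+dy] for dx,dy in((44.5,65.5),(44.5,-65.5),(-44.5,-65.5),(-44.5,65.5))])
print('home corners side px',((proj(s,[S2W(*q,87) for q in g])-[215,160])*3.3+[402,0]).round().tolist())
print('home corners top px',((proj(t,[S2W(*q,87) for q in g])-[250,130])*5).round().tolist())
E
```

```text
home corners side px [[456.0, 131.0], [538.0, 63.0], [626.0, 81.0], [549.0, 153.0]]
home corners top px [[100.0, 88.0], [323.0, 63.0], [339.0, 211.0], [113.0, 235.0]]
```

View pics/m.png

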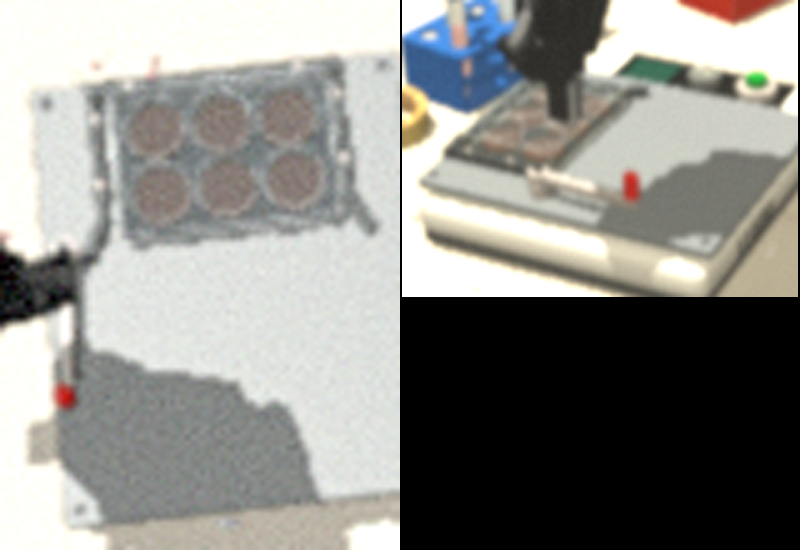

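The montage shows the plate square in the bay: wells at (155..293, 115..192) in the top view, back edge against the stop. The bar is still open, with its knob at (65,397). Next I'll work out the closing arc.

```bash
python3 - <<'E'
from h import *
plan()
for a in np.r_[np.linspace(1.65,0,12),-.03]:
    d=np.array([-np.sin(a),-np.cos(a)]);n=np.array([np.cos(a),-np.sin(a)])
    h=11*abs(n[0])+14.5*abs(n[1]); c=np.array([10,124])+50*d-n*(4+h)
    print(round(a,2),c.round(1),'tool',(c-[-41,158.7])*[-1,1]/1000)
E
```

```text
clock 11.45 tcp S [-41.  158.8 130.2] F [ 0.4  -0.48  0.42] turn [-0.01 -0.   -0.12]
1.65 [-38.3 147.2] tool [-0.00268575 -0.01147967]
1.5 [-41.2 139.7] tool [ 0.00023586 -0.01904327]
1.35 [-43.3 133.1] tool [ 0.0022883  -0.02559233]
1.2 [-44.4 125.9] tool [ 0.00339283 -0.03277858]
1.05 [-44.3 118.2] tool [ 0.00334306 -0.04045107]
0.9 [-43.  110.3] tool [ 0.00196357 -0.04839381]
0.75 [-40.1 102.4] tool [-0.00087041 -0.05633451]
0.6 [-35.8  94.7] tool [-0.00521628 -0.06395909]
0.45 [-29.9  87.8] tool [-0.01105196 -0.07093087]
0.3 [-22.7  81.8] tool [-0.01826964 -0.07691289]
0.15 [-14.3  77.1] tool [-0.02667614 -0.08159163]
0.0 [-5. 74.] tool [-0.036  -0.0847]
-0.03 [-3.9 73.6] tool [-0.03707673 -0.08514033]
```

>>> carry_out:
  dr:
    - [0,0,0]
    - [0,0,0]
    - [0,0,0]
    - [0,0,0]
    - [0,0,0]
    - [0,0,0]
  linear:
    - [0,0,0.03]
    - [0,0,0.06]
    - [0,0,0.075]
    - [0,0,0.08]
    - [0,0,0.08]
    - [0,0,0.08]
  gripper: [0,0,0,0,0,0]

```text
clock: 12.05
tcp_pos: [526.7, 169.1, 51.2]
ee_rot: [-0.162, 3.136, 0.0]
wrist_force: [0.0, 0.1, 0.1]
width: -0.2
grip_force: 0.0
```

>>> carry_out:
  dr:
    - [0,0,0]
    - [0,0,0]
    - [0,0,0]
    - [0,0,0]
    - [0,0,0]
    - [0,0,0]
    - [0,0,0]
    - [0,0,0]
    - [0,0,0]
    - [0,0,0]
    - [0,0,0]
    - [0,0,0]
    - [0,0,0]
    - [0,0,0]
    - [0,0,0]
  linear:
    - [0,-0.006,0]
    - [0,-0.0115,0]
    - [0,-0.019,0]
    - [0.002,-0.0255,0]
    - [0.0035,-0.033,0]
    - [0.0035,-0.04,0]
    - [0.002,-0.048,0]
    - [-0.001,-0.056,0]
    - [-0.005,-0.064,0]
    - [-0.011,-0.071,0]
    - [-0.018,-0.077,0]
    - [-0.0225,-0.0795,0]
    - [-0.0265,-0.0815,0]
    - [-0.0265,-0.0815,0]
    - [-0.0265,-0.0815,0]
  gripper: [0,0,0,0,0,0,0,0,0,0,0,0,0,0,0]

```text
clock: 13.55
tcp_pos: [560.8, 90.8, 50.3]
ee_rot: [-0.163, 3.137, -0.001]
wrist_force: [-1.9, -0.5, 0.0]
width: 0.3
grip_force: 0.0
```

```bash
cat > knob.py <<'E'
from h import *
plan()
s=snapshot('side');hsv=cv2.cvtColor(s['img'],cv2.COLOR_RGB2HSV);H,S,V=[hsv[...,i].astype(int) for i in range(3)]
m=(((H<8)|(H>172))&(S>150)&(V>90)).astype(np.uint8);m[:170]=0;m[260:]=0;m[:,:200]=0;m[:,345:]=0
n,l,st,ce=cv2.connectedComponentsWithStats(m)
for i in range(1,n):
    if st[i,4]>5:
        k=W2S(onz(s,ce[i],101)[0]);print(st[i],k.round(1),'angle',np.arctan2(-(k[0]-10),-(k[1]-124)).round(3),'r',np.hypot(k[0]-10,k[1]-124).round(1))
E
python3 knob.py
```

```text
clock 13.55 tcp S [-14.6  78.2  50.3] F [-1.89 -0.51  0.04] turn [-0.02  0.   -0.04]
[337 170   4   3  10] [-108.  -153.6  101. ] angle 0.402 r 301.6
```

>>> carry_out:
  dr:
    - [0,0,0]
    - [0,0,0]
    - [0,0,0]
    - [0,0,0]
    - [0,0,0]
    - [0,0,0]
  linear:
    - [-0.003,-0.001,0]
    - [-0.006,-0.002,0]
    - [-0.008,-0.003,0]
    - [-0.009,-0.003,0]
    - [-0.009,-0.003,0]
    - [-0.009,-0.003,0]
  gripper: [0,0,0,0,0,0]

```text
clock: 14.2
tcp_pos: [570.1, 88.7, 50.4]
ee_rot: [-0.163, 3.137, -0.0]
wrist_force: [0.3, 0.5, -0.1]
width: 0.0
grip_force: 0.0
```

>>> carry_out:
  dr:
    - [0,0,0]
    - [0,0,0]
    - [0,0,0]
    - [0,0,0]
  linear:
    - [-0.001,0,0]
    - [-0.0015,0,0]
    - [-0.0015,0,0]
    - [-0.0015,0,0]
  gripper: [0,0,0,0]

```text
clock: 14.6
tcp_pos: [571.0, 88.8, 50.2]
ee_rot: [0.163, -3.137, 0.0]
wrist_force: [-3.9, -1.0, 2.9]
width: 0.1
grip_force: 1.8
```

```bash
python3 knob.py
```

```text
clock 14.6 tcp S [-4.7 75.1 50.2] F [-3.9  -1.03  2.87] turn [-0.01 -0.05 -0.04]
[337 170   5   3  11] [-108.4 -154.3  101. ] angle 0.402 r 302.4
```

>>> carry_out:
  dr:
    - [0,0,0]
    - [0,0,0]
    - [0,0,0]
  linear:
    - [-0.001,0,0]
    - [-0.001,0,0]
    - [-0.001,0,0]
  gripper: [0,0,0]

```text
clock: 14.95
tcp_pos: [571.0, 88.8, 50.1]
ee_rot: [0.163, -3.135, 0.0]
wrist_force: [-7.8, -1.9, 5.3]
width: 0.3
grip_force: 3.7
```

>>> carry_out:
  dr:
    - [0,0,0]
    - [0,0,0]
    - [0,0,0]
    - [0,0,0]
    - [0,0,0]
    - [0,0,0]
    - [0,0,0]
    - [0,0,0]
    - [0,0,0]
    - [0,0,0]
    - [0,0,0]
    - [0,0,0]
    - [0,0,0]
  linear:
    - [0.003,0,0]
    - [0.02,0,0]
    - [0.04,0,0]
    - [0.064,0,0]
    - [0.064,0,-0.04]
    - [0.064,0,-0.08]
    - [0.064,-0.05,-0.08]
    - [0.064,-0.1,-0.08]
    - [0.064,-0.15,-0.08]
    - [0.064,-0.197,-0.08]
    - [0.064,-0.197,-0.08]
    - [0.064,-0.197,-0.08]
    - [0.064,-0.197,-0.08]
  gripper: [0,0,0,0,0,0,0,0,0,0,0,0,0]

```text
clock: 16.25
tcp_pos: [529.2, -112.8, 130.3]
ee_rot: [-0.163, 3.137, 0.001]
wrist_force: [0.1, 0.0, 0.5]
width: -0.1
grip_force: 0.0
```

```bash
python3 knob.py; python3 - <<'E'
from h import *
t=snapshot('top');hsv=cv2.cvtColor(t['img'],cv2.COLOR_RGB2HSV);H,S,V=[hsv[...,i].astype(int) for i in range(3)]
m=(((H<8)|(H>172))&(S>130)&(V>80)).astype(np.uint8)
n,l,st,ce=cv2.connectedComponentsWithStats(m)
for i in range(1,n):
    if 5<st[i,4]<60:
        k=W2S(onz(t,ce[i],111)[0])
        if abs(k[0])<130: print(st[i],k.round(1),np.arctan2(-(k[0]-10),-(k[1]-124)).round(3))
plan((-68,-122,60),(-68,-122,45)); print(W2S(np.array([528,-113.4,71])))
E
```

```text
clock 16.25 tcp S [ -67.2 -121.   130.3] F [0.11 0.03 0.47] turn [ 0.02  0.02 -0.02]
[337 170   5   3  11] [-108.4 -154.3  101. ] angle 0.402 r 302.4
[270 189   4   8  28] [ 10.4  38.  101. ] angle -0.005 r 86.0
[335 140   5   5  11] [ 93.3 -99.5 111. ] -0.357
[339 149   8   8  17] [  58.3 -113.1  111. ] -0.201
[329 150  12  14  58] [ 48.6 -84.4 111. ] -0.183
[396 163   3   5   7] [   6.4 -260.7  111. ] 0.009
[393 165   4   9  13] [  -6.5 -250.2  111. ] 0.044
[397 169   4   6   9] [ -13.5 -261.8  111. ] 0.061
[290 173   4   5  16] [  9.5  38.5 111. ] 0.005
[395 174  11  15  56] [ -37.6 -262.6  111. ] 0.122
[414 183   4   4  13] [ -55.3 -303.   111. ] 0.152
clock 16.35 tcp S [ -67.2 -120.5  130.4] F [-0.45 -0.02  0.05] turn [0.01 0.01 0.05]
(-68, -122, 60) [0.0008, -0.0015, 0.0704]
(-68, -122, 45) [0.0008, -0.0015, 0.0854]
[ -68.49885507 -121.48380901   71.        ]
```

>>> carry_out:
  dr:
    - [0,0,0]
    - [0,0,0]
    - [0,0,0]
    - [0,0,0]
    - [0,0,0]
    - [0,0,0]
    - [0,0,0]
    - [0,0,0]
  linear:
    - [0.001,-0.001,0.04]
    - [0.001,-0.001,0.07]
    - [0.001,-0.001,0.085]
    - [0.001,-0.001,0.089]
    - [0.001,-0.001,0.091]
    - [0.001,-0.001,0.093]
    - [0.001,-0.001,0.093]
    - [0.001,-0.001,0.093]
  gripper: [0,0,0,0,0,0,0,0]

```text
clock: 17.15
tcp_pos: [528.8, -114.8, 38.0]
ee_rot: [-0.163, 3.136, -0.001]
wrist_force: [0.2, 1.0, -0.6]
width: -0.0
grip_force: 0.0
```

>>> carry_out:
  dr:
    - [0,0,0]
    - [0,0,0]
    - [0,0,0]
    - [0,0,0]
  linear:
    - [0,0,0.001]
    - [0,0,0.002]
    - [0,0,0.003]
    - [0,0,0.003]
  gripper: [0,0,0,0]

```text
clock: 17.55
tcp_pos: [528.7, -114.8, 34.5]
ee_rot: [-0.163, 3.137, -0.0]
wrist_force: [1.3, -0.6, 2.2]
width: -0.1
grip_force: 1.5
```

>>> carry_out:
  dr:
    - [0,0,0]
    - [0,0,0]
    - [0,0,0]
    - [0,0,0]
  linear:
    - [0,0,0.001]
    - [0,0,0.002]
    - [0,0,0.0025]
    - [0,0,0.0025]
  gripper: [0,0,0,0]

```text
clock: 17.95
tcp_pos: [528.7, -114.8, 32.1]
ee_rot: [-0.163, 3.137, -0.0]
wrist_force: [2.2, -0.6, 5.0]
width: 0.3
grip_force: 2.6
```

>>> carry_out:
  dr:
    - [0,0,0]
    - [0,0,0]
    - [0,0,0]
    - [0,0,0]
  linear:
    - [0,0,0.001]
    - [0,0,0.0015]
    - [0,0,0.0015]
    - [0,0,0.0015]
  gripper: [0,0,0,0]

```text
clock: 18.35
tcp_pos: [528.8, -114.9, 31.8]
ee_rot: [-0.163, 3.136, -0.001]
wrist_force: [-2.1, 0.9, 20.9]
width: 0.2
grip_force: 10.5
```

The button bottomed out: about 5 N at the end of its travel, then a hard stop. Now I'll retract.

>>> carry_out:
  dr:
    - [0,0,0]
    - [0,0,0]
    - [0,0,0]
    - [0,0,0]
    - [0,0,0]
    - [0,0,0]
    - [0,0,0]
  linear:
    - [0,0,-0.005]
    - [0,0,-0.03]
    - [0,0,-0.07]
    - [0,0,-0.1]
    - [0,0,-0.1]
    - [0,0,-0.1]
    - [0,0,-0.1]
  gripper: [0,0,0,0,0,0,0]

```text
clock: 19.05
tcp_pos: [527.1, -114.2, 129.0]
ee_rot: [0.163, -3.135, -0.002]
wrist_force: [-0.2, -0.4, 0.0]
width: 0.2
grip_force: 0.0
```

```bash
python3 knob.py && python3 -c "
from h import *
print(robot.finish_job())"
```

```text
clock 19.05 tcp S [ -69.5 -122.2  129. ] F [-0.2  -0.43  0.04] turn [ 0.06 -0.13 -0.04]
[337 170   5   3  11] [-108.4 -154.3  101. ] angle 0.402 r 302.4
[270 189   4   7  27] [ 10.9  37.3 101. ] angle -0.011 r 86.7
the job is handed in; nothing more can be done
None
```

I handed the job in at about 19 s, but it returned no verdict: the plate is home against the back stop, the retaining arm measures shut (about 0 rad), and the start button was pressed to its stop and released last.

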